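Put the mouse maquette on show and latch the case

ROBOT

A 6-joint arm with a two-finger parallel gripper is mounted at the origin on the work surface. World frame = base frame: x ahead of the robot, y to its left, z up, the work surface at z = 0. Lengths are in m, angles in rad, forces in N, time in s.
With the tool pointing down it reaches from about 0.35 to 0.975 m from the base axis. Payload 4.9 kg.
Tool frame: the origin (TCP) lies between the finger pads; the fingertips stand 22 mm ahead of it and the grasp point (between the pads) lies 3 mm ahead of it; z points along the fingers, y is the line along which they close (so a half turn about z gives the same grasp; the last joint's range is limited). The gripper opens to 85 mm and grips with 20 to 120 N. Pads are 22 mm wide; open, the fingers measure 114 mm over their backs; the gripper's body (76 mm by 85 mm) begins 54 mm behind the grasp point. The pads swing forward as they close: fully open they stand 13 mm farther back than shut.
Start: joints at [-1.356, 0.053, 1.613, -0, 1.476, -0.119], TCP at [0.205, -0.59, 0.253] pointing down, gripper open.
Joint ranges: [-3.01, 3.01], [-1.01, 2.22], [0.06, 2.58], [-1.02, 4.17], [0.09, 2.62], [-3.14, 3.14]. Speed limits (rad/s): [2.57, 2.57, 3.14, 3.14, 3.14, 3.14].

INTERFACE

Orientations are given as a unit quaternion [w, x, y, z].
In Python, from plant import state, grab_frame, get_calibration, job_done, recognise, regions_of gives the robot as it stands.
- The arm moves only by the tool apply_moves, never from a script. Its argument "targets" is a list of rows, each an object with "translation": the shift along the tool's x, y, z normalised to -1 to 1, where 1 is 100 mm, a list of three; "twist": the turn about the tool's z normalised to -1 to 1, where 1 is 0.1 rad; "hand": the opening, from 0 (shut) to 1 (fully open). A call has 1 to 8 rows; each row shifts and turns the commanded pose from where the row before left it, along the tool's axes as they then stand; what a row does not reach is not made up. A row lasts 1/10 s, in which the tool goes at most 50 mm and 8.59 degrees, less where a joint would pass 70% of its speed; a pose out of reach is approached as far as the arm can. A call with a number of a shift or a turn outside -1 to 1 is refused whole. A call with a gripper value outside its range is refused whole. The fingers move at their own pace and stop on an object; the grip force is fixed at half the most. Time passes only in rows, so rows that do not move let the fingers close. It gives the time, the measured TCP pose, the force, the opening and the grip force at its end, in the units of the state.
- state(): the state, without advancing time (a new reading comes with each control period).
- grab_frame(name): name is "side" or "top" or "wrist"; returns the picture (480x640x3 uint8, red, green, blue); there is no depth.
- get_calibration(name): a dict with "camera_matrix" (3x3 intrinsics, pixels), "pose" (4x4, takes a point from camera to world coordinates). Camera axes: x right, y up, looking along -z (the intrinsics and any distortion apply to the point x, -y, -z); pixel columns grow to the right and rows downward; lengths in m; the calibration is good to about 2 mm. The wrist camera is an equidistant fisheye: a pixel r from the principal point sees the ray r / f radians off the axis. A picture is of the moment at which its call begins: read the wrist's pose just before it. get_calibration takes no time and is no camera call; for the wrist camera it gives the pose at the moment of the call.
- job_done(): hands the job in; it is judged then, once.
Trained networks look in the newest picture that a camera, given by its name, has taken for a name from the list of things; names that differ only in an ending like _2 or _b are one class to them, and where a whole thing is asked for, a point or a joint stands for the part that bears it (a point fixed in the world has none). Each returns a list of dicts, best first, with "score" (0 to 1); they miss things now and then, are a little off and sometimes report something else, mostly with a low value. They report only what shows in the picture. A call takes as long as a camera call. They do not tell look-alikes from the thing itself.
- recognise(camera, query): "point" ([x, y, z] in m, in world coordinates, good to about 4 mm: the middle of the surface that is visible of it).
- regions_of(camera, query): "pixels" (480x640 bool, what is visible of it).
The state is a dict: "time": time; "joint_pos": joint angles; "joint_vel": joint speeds; "joint_efforts": joint torques, N m; "tool_pos": TCP position; "tool_rot": TCP orientation; "contact_force": force on the tool from outside, world axes, zero at the start; "ft_torque": the same for the moment, N m; "gripper_width": opening from 0.0 (shut) to 1.0 (fully open); "grasp_force": force on a finger pad.
Only numpy, scipy, OpenCV 4.12 (cv2) and the standard library are available. Lean on these libraries where they do the work, as an engineer would, in place of code of your own. Each camera call takes 0.05 s, during which the arm holds its last target. There are 200 camera calls.

TASK

Take the white mouse maquette (big round ears, curled tail) from the desk and stand it upright on the pulled-out shelf of the display case. Then push the shelf fully home, and after that swing the case's door shut until its sprung latch snaps in and holds it. Be gentle with shelf, door and maquette: press the door only as hard as the latch needs, do not slam it, and leave everything else on the desk where it is.

Things in the scene. Friction and masses are not known exactly. Their poses are not given: they have to be found in the camera images.
- mouse: Mouse maquette, white resin, 85 mm tall, 0.11-0.19 kg. Origin: centre of underside, z up. Base 48 mm across, 8 high; trunk: 34 mm cylinder from 8 to 50 up (grasp it 35-40 up); ball head 31 mm, centred 59 up. Big flat round ears: 54 mm wide over both (along its y), 5 thick, centred 73 up. Faces its -x (snout 25 mm out). Tail low on its +x side. Finger line along its x clears the ears.
- bear: Bystander: bear maquette in the same resin, 81 mm tall, base 48 mm; tiny ears, no tail. Origin: centre of underside.
- rabbit: Bystander: rabbit maquette in the same resin, 109 mm tall, base 48 mm; two long upright ears. Origin: centre of underside.
- case: Low display case, clear panels in an aluminium frame, fixed, 240 wide (y), 210 deep (x), 145 mm high. Origin: middle of the base's front edge, on the desk; x points into the case, z up. The front is open, 220 mm wide between the frame posts; the roof begins only 55 mm behind the front edge, so fingers pointing down can enter there. The door's hinge is at the front, y = +120 mm.
- shelf (a joint): How far the shelf is pulled out, m: 0 = fully home at its stop, 0.135 = fully out. About 2 N friction and some damping (8 N per m/s); stays where left. Home: below 0.006. Pressing it harder than 35 N is too much.
- shelf_top (a point): Middle of the shelf's top face, 30 mm above the desk; axes as case (shelf is pushed along +x). Flat aluminium plate 130 deep (x) by 160 wide (y), 6 mm thick. A guard rail stands along its front edge: reach over it from above to set the maquette down. When home it lies 75 mm behind the case's front edge.
- shelf_rail (a point): Where to push the shelf: middle of the front face of its guard rail, a level 8 mm round bar 148 mm long (y), on a post at each end, 95 mm above the desk, 63 mm in front of shelf_top; axes as case. Push along +x with shut fingers. When home its front face is 12 mm behind the case's front edge.
- door (a joint): Door angle, rad: about 0 shut, 1.9 widest. The latch's strike was set by hand: the shut angle is not known beforehand, -0.06 to 0.06. A hinge spring (0.25 N m/rad towards 1.5 rad; friction 0.05 N m) swings an unlatched door open again: if it stays below 0.08 untouched, it is latched. Shutting faster than 1.5 rad/s is slamming.
- door_hinge (a point): On the door's upright hinge axis, level with the door's top edge, 145 mm above the desk. Axes turn with the door: -y runs along the leaf to its free edge, 240 mm away; -x is the outward normal; z up. The 16 mm thick leaf is centred on the axis: aluminium frame, clear pane. Closing turns it about +z (anticlockwise from above); at joint 0 its axes are the case's.
- door_push (a point): Push point: outer face of its 18 mm high top frame bar, 215 mm from the hinge, 136 mm above the desk; axes as door_hinge. Push along its +x, round the hinge. Top bar and 24 mm wide free stile are flush: fingers may reach 50 mm down. Force here: 2 N to swing it, 5-8 N riding over the bevel, a dip, then a stiff sprung buffer; the latch snaps in at 7-10 N, surely by 12 N; over 18 N is too much.
- door_latch (a point): Root of the sprung bolt in the door's free edge, 240 mm from the hinge, 85 mm above the desk; axes as door_hinge. The steel bolt sticks out 9 mm, inner side bevelled, outer side flat. It must ride over the upright keeper bar on the case's side (2 mm thick) and snap out behind it. A sprung buffer over the keeper meets a lug (14 mm high, 124 up) sticking 17 mm out of that edge.
- pen_cup: Bystander: dark steel pen cup, 76 mm wide, 95 tall.
- paint_bottle: Bystander: grey bottle, 48 mm wide, 110 tall.
- tape_roll: Bystander: paper tape roll, 90 mm across, 25 high.
- brush: Bystander: brush lying flat.
- glasses: Bystander: black spectacles, 130 mm wide.
- sketchbook: Bystander: spiral sketchbook, 210 x 150 x 10 mm.
Not all that is in view belongs to the job. What is shaped like the mouse but purple or yellow is not meant.

How it is judged:
On the way, in this order (a step that is already met when the one before it is completed fails the run):
1. the mouse stands upright, released, on the pulled-out shelf (x of mouse in the frame of shelf_top between -0.06 and 0.06 m and y of mouse in the frame of shelf_top between -0.075 and 0.075 m and z of mouse in the frame of shelf_top between -0.004 and 0.006 m and angle between mouse's own z axis and vertical below 0.15 rad and contact force between the fingers and mouse below 0.1 N and value of joint shelf above 0.05 m), for 0.2 s.
2. the shelf is fully home, with the mouse on it and the door still open (value of joint shelf below 0.006 m and value of joint door above 0.3 rad and z of mouse in the frame of shelf_top above -0.004 m and angle between mouse's own z axis and vertical below 0.15 rad), for 0.2 s.
At the end, for the whole second after the job is handed in: The door stays shut by its latch alone (opening below 0.08 rad, at rest), the shelf is home within 8 mm, and the mouse stands upright (within 0.15 rad) and at rest on the shelf (value of joint door below 0.08 rad and velocity of joint door between -0.1 and 0.1 rad/s and value of joint shelf below 0.008 m and linear speed of mouse below 0.03 m/s and x of mouse in the frame of shelf_top between -0.06 and 0.06 m and y of mouse in the frame of shelf_top between -0.075 and 0.075 m and z of mouse in the frame of shelf_top between -0.004 and 0.006 m and angle between mouse's own z axis and vertical below 0.15 rad); the robot touches nothing.
It fails at once if the door is pressed with more than 18 N (contact force between any of the fingers, the arm and door above 18 N).
It fails at once if the shelf is pressed with more than 35 N (contact force between any of the fingers, the arm and shelf above 35 N).
It fails at once if the door is slammed (shut faster than 1.5 rad/s) (velocity of joint door below -1.5 rad/s).
It fails at once if the mouse is dropped or pressed hard onto the shelf (more than 45 N) (contact force between mouse and shelf above 45 N).
It fails at once if another thing on the desk is moved more than 20 mm or knocked over (distance of any of bear, rabbit, pen_cup, paint_bottle, tape_roll, brush, glasses, sketchbook from where it was at the start of the episode above 0.02 m or angle between any of bear, rabbit's own z axis and vertical above 0.3 rad).
It also fails if it takes over 70 s, if anything falls off the work surface, if the arm or the gripper's body presses on something with over 40 N, if the wrist force passes 120 N, or if a joint passes its speed limit or range.

## Working session

There is one attempt and no reset: what is moved stays moved. The work goes in short steps, Python scripts to look and compute and a tool call to move; the robot and the scene stay as the last step left them, time stands still between calls to the robot, and variables do not carry over. Pictures are saved under pics/ and viewed, at most 10 in all, crops included, and the job is handed in when it is done.

Besides the shell and the picture viewer there is one more tool, called in YAML: its name, and indented under it one key for each argument. apply_moves: Moves the arm, as the interface text tells. Its arguments: {"type":"object","properties":{"targets":{"type":"array"}},"required":["targets"]}

```bash
mkdir -p pics; cat > h.py <<'E'
import numpy as np, cv2
from scipy.spatial.transform import Rotation as R
from plant import *
def K(n):
    c=get_calibration(n); return np.array(c["camera_matrix"]),np.array(c["pose"])
def ray(n,u,v):
    k,T=K(n); d=np.array([(u-k[0,2])/k[0,0],(v-k[1,2])/k[1,1]])
    if n=="wrist":
        r=np.hypot(*d); d=d/max(r,1e-9)*np.tan(r)
    w=T[:3,:3]@np.array([d[0],-d[1],-1.]); return T[:3,3],w
def atz(n,u,v,z):
    o,w=ray(n,u,v); return (o+w*(z-o[2])/w[2]).round(4)
def proj(n,p):
    k,T=K(n); c=T[:3,:3].T@(np.array(p)-T[:3,3]); x,y,z=c[0],-c[1],-c[2]
    if n=="wrist":
        r=np.hypot(x,y); th=np.arctan2(r,z); x,y,z=x/r*th,y/r*th,1
    return np.array([k[0,0]*x/z+k[0,2],k[1,1]*y/z+k[1,2]]).round(1)
def shot(n,f):
    im=grab_frame(n); cv2.imwrite(f"pics/{f}.png",cv2.cvtColor(im,cv2.COLOR_RGB2BGR)); return im
def st():
    s=state(); print(round(s["time"],2),np.round(s["tool_pos"],4),np.round(s["tool_rot"],4),"F",np.round(s["contact_force"],1),"w",round(s["gripper_width"],3),"g",np.round(s["grasp_force"],1)); return s
E
python3 - <<'E'
from h import *
s=st(); print(R.from_quat(np.roll(s["tool_rot"],-1)).as_matrix().round(3))
for n in ("top","side"):
    shot(n,n+"1"); print(n,K(n)[1].round(3).tolist())
    for q in ("mouse","bear","rabbit","case","shelf_top","shelf_rail","door_hinge","door_push","door_latch","pen_cup","paint_bottle"):
        print(q,[(round(r["score"],2),np.round(r["point"],3).tolist()) for r in recognise(n,q)[:4]])
E
```

```text
0.0 [ 0.2047 -0.5899  0.252 ] [-0.001   0.9861  0.1661 -0.    ] F [ 0.5 -0.5 -0.3] w 0.999 g 0.0
[[ 0.945  0.328 -0.   ]
 [ 0.328 -0.945  0.002]
 [ 0.    -0.002 -1.   ]]
top [[-0.008, 0.986, -0.168, 0.315], [-1.0, -0.007, 0.006, -0.042], [0.004, 0.168, 0.986, 1.221], [0.0, 0.0, 0.0, 1.0]]
mouse [(0.95, [0.306, -0.219, 0.051]), (0.94, [0.482, -0.121, 0.045]), (0.67, [0.563, -0.531, 0.01]), (0.66, [0.501, 0.176, 0.13])]
bear [(0.75, [0.592, -0.269, 0.057])]
rabbit [(0.86, [0.482, -0.332, 0.041])]
case [(0.71, [0.694, 0.081, 0.137])]
shelf_top [(0.87, [0.584, 0.066, 0.03])]
shelf_rail [(0.89, [0.585, 0.065, 0.03]), (0.33, [0.502, 0.178, 0.127])]
door_hinge [(0.78, [0.499, 0.177, 0.129]), (0.43, [0.692, 0.076, 0.14])]
door_push [(0.85, [0.499, 0.176, 0.128])]
door_latch [(0.72, [0.325, 0.427, 0.016]), (0.59, [0.502, 0.176, 0.13])]
pen_cup [(0.63, [0.659, 0.43, 0.06])]
paint_bottle [(0.67, [0.566, 0.446, 0.072]), (0.23, [0.5, 0.175, 0.129])]
side [[-0.998, 0.016, -0.065, 0.415], [-0.064, -0.525, 0.849, 1.369], [-0.021, 0.851, 0.525, 0.965], [0.0, 0.0, 0.0, 1.0]]
mouse [(0.91, [0.308, -0.215, 0.044]), (0.89, [0.493, -0.106, 0.036]), (0.85, [0.42, -0.213, 0.031]), (0.43, [0.509, 0.182, 0.09])]
bear [(0.62, [0.597, -0.257, 0.038])]
rabbit [(0.63, [0.484, -0.326, 0.032]), (0.31, [0.575, -0.514, 0.007])]
case [(0.9, [0.688, 0.178, 0.095])]
shelf_top [(0.53, [0.576, 0.007, 0.03]), (0.43, [0.51, 0.18, 0.088])]
shelf_rail [(0.8, [0.576, 0.004, 0.031])]
door_hinge [(0.65, [0.505, 0.188, 0.084])]
door_push [(0.69, [0.506, 0.181, 0.086])]
door_latch [(0.72, [0.51, 0.183, 0.089])]
pen_cup [(0.91, [0.663, 0.434, 0.075])]
paint_bottle [(0.64, [0.569, 0.469, 0.081])]
```

View pics/top1.png

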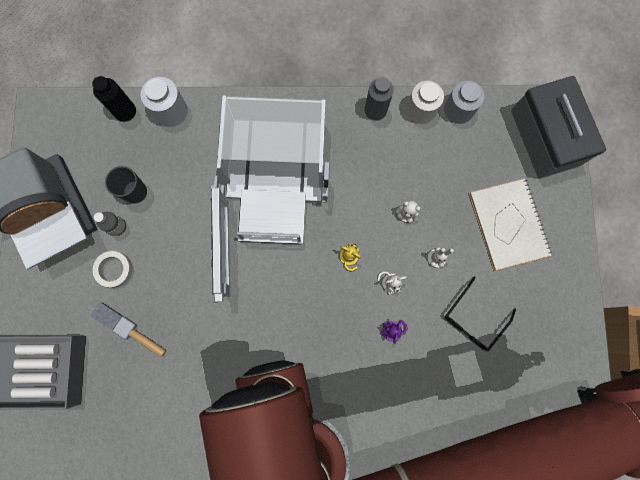

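View pics/side1.png

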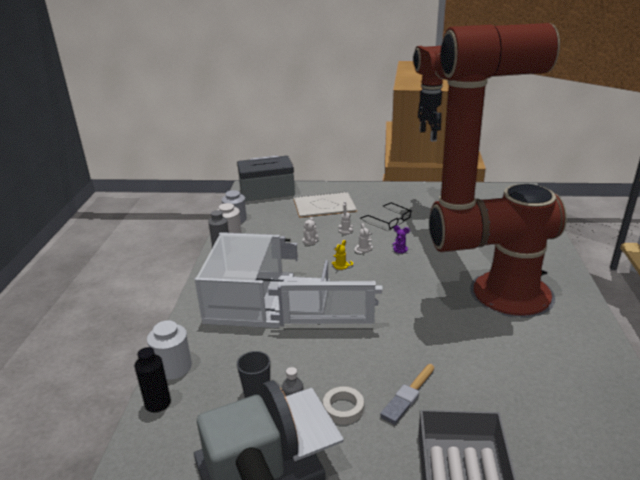

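The top view shows the white mouse at about (392,282), the yellow one at (349,256) and the purple one at (394,330). The rabbit is at (438,257), the bear at (408,210), the case at (272,145), the shelf at (272,217) and the open door at (219,243). The side view agrees: the white mouse is at (364,240).

```bash
python3 - <<'E'
from h import *
im=cv2.imread("pics/top1.png")
a=cv2.resize(im[255:311,362:418],(400,400),interpolation=cv2.INTER_CUBIC)
b=cv2.resize(im[85:310,200:335],None,fx=2.6,fy=2.6,interpolation=cv2.INTER_CUBIC)
o=np.zeros((600,760,3),np.uint8); o[:400,:400]=a; o[:b.shape[0],405:405+b.shape[1]]=b
cv2.imwrite("pics/c1.png",o)
for uv in((219,98),(326,99)): print("roof back corners",atz("top",*uv,.145))
for uv in((218,192),(324,200)): print(atz("top",*uv,.145))
for uv in((212,300),(222,300),(211,187),(222,187)): print("door",atz("top",*uv,.145))
for uv in((238,240),(305,242)): print("rail",atz("top",*uv,.095))
print("mouse base",atz("top",392,284,.0),"mid",atz("top",392,282,.05))
E
```

```text
roof back corners [0.8463 0.1835 0.145 ]
roof back corners [ 0.8424 -0.0661  0.145 ]
[0.6197 0.1797 0.145 ]
[ 0.5996 -0.0592  0.145 ]
door [0.3773 0.1862 0.145 ]
door [0.3771 0.1644 0.145 ]
door [0.6315 0.1958 0.145 ]
door [0.6313 0.171  0.145 ]
rail [0.5184 0.1405 0.095 ]
rail [ 0.5126 -0.015   0.095 ]
mouse base [ 0.422  -0.2284  0.    ] mid [ 0.4224 -0.2209  0.05  ]
```

View pics/c1.png

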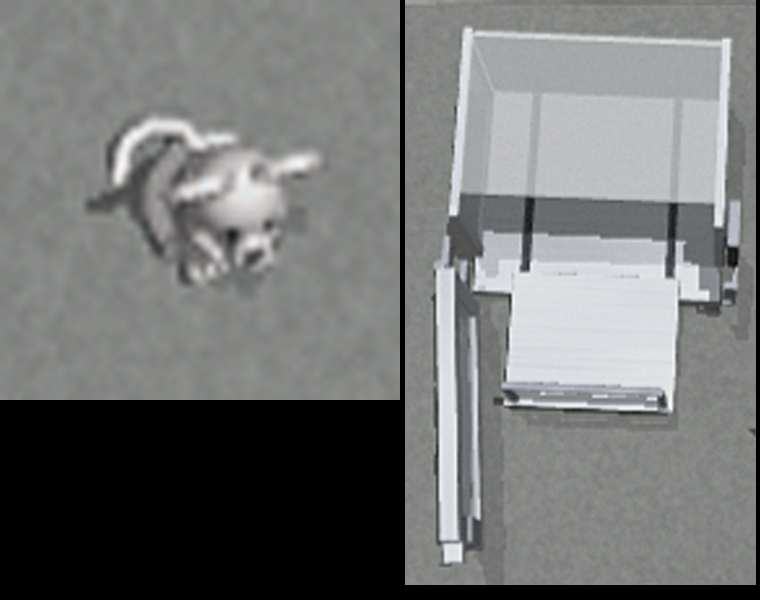

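apply_moves:
  targets:
    - {"translation": [0.32,-0.28,0],"twist": 0,"hand": 1}
    - {"translation": [0.32,-0.28,0],"twist": 0,"hand": 1}
    - {"translation": [0.32,-0.28,0],"twist": -1,"hand": 1}
    - {"translation": [0.29,-0.31,0],"twist": -1,"hand": 1}
    - {"translation": [0.26,-0.34,0],"twist": -1,"hand": 1}
    - {"translation": [0.22,-0.36,0],"twist": -1,"hand": 1}
    - {"translation": [0.18,-0.38,0],"twist": -1,"hand": 1}
    - {"translation": [0.15,-0.39,0],"twist": -1,"hand": 1}

```text
time: 2.0
tool_pos: [0.2518, -0.2755, 0.2533]
tool_rot: [-0.0, 0.892, 0.453, 0.0]
contact_force: [0.0, 0.5, 1.0]
gripper_width: 1.004
grasp_force: 0.0
```

apply_moves:
  targets:
    - {"translation": [0,0,0],"twist": -1,"hand": 1}
    - {"translation": [0,0,0],"twist": -1,"hand": 1}
    - {"translation": [0,0,0],"twist": -1,"hand": 1}
    - {"translation": [0,0,0],"twist": -1,"hand": 1}
    - {"translation": [0,0,0],"twist": -1,"hand": 1}
    - {"translation": [0,0,0],"twist": -1,"hand": 1}
    - {"translation": [0,0,0],"twist": -1,"hand": 1}
    - {"translation": [0,0,0],"twist": -1,"hand": 1}

```text
time: 2.8
tool_pos: [0.2518, -0.2772, 0.2535]
tool_rot: [0.0, 0.646, 0.764, -0.0]
contact_force: [-0.7, 0.1, -0.7]
gripper_width: 0.999
grasp_force: 0.0
```

```bash
python3 - <<'E'
from h import *
s=st(); M=R.from_quat(np.roll(s["tool_rot"],-1)).as_matrix(); print(M.round(3))
k,T=K("wrist");print(k.tolist(),T.round(3).tolist())
im=shot("wrist","w1")
for q in("mouse","bear","rabbit"): print(q,[(round(r["score"],2),np.round(r["point"],3).tolist(),proj("wrist",r["point"]).tolist()) for r in recognise("wrist",q)[:4]])
E
```

```text
2.8 [ 0.2518 -0.2772  0.2535] [ 2.000e-04  6.456e-01  7.637e-01 -1.000e-04] F [-0.7  0.1 -0.7] w 0.999 g 0.0
[[-0.166  0.986  0.   ]
 [ 0.986  0.166 -0.   ]
 [-0.     0.    -1.   ]]
[[371.64829954431775, 0.0, 327.0738344578554], [0.0, 371.64829954431775, 239.34917581825354], [0.0, 0.0, 1.0]] [[0.986, -0.159, -0.053, 0.238], [0.167, 0.935, 0.313, -0.198], [-0.0, -0.318, 0.948, 0.374], [0.0, 0.0, 0.0, 1.0]]
mouse [(0.95, [0.412, -0.226, 0.052], [502.8, 187.0]), (0.92, [0.302, -0.224, 0.06], [395.2, 162.1]), (0.62, [0.48, -0.127, 0.042], [571.7, 106.9])]
bear [(0.77, [0.582, -0.265, 0.039], [603.8, 246.8])]
rabbit [(0.81, [0.475, -0.334, 0.042], [518.8, 292.4]), (0.29, [0.312, -0.406, 0.024], [362.1, 325.4])]
```

View pics/w1.png

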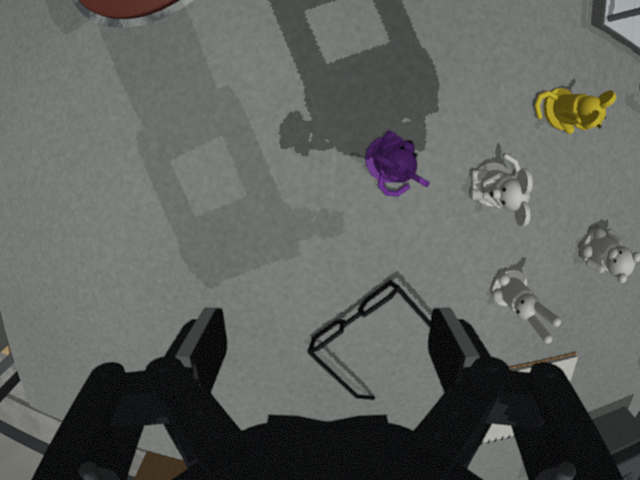

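The wrist view shows the white mouse at about (505,190), its ears at right and its tail running left and up. The purple one is at (393,158), the yellow at (573,108), the rabbit at (525,300) and the bear at (608,252).

apply_moves:
  targets:
    - {"translation": [0.06,0.4,0],"twist": 0,"hand": 1}
    - {"translation": [0.06,0.4,0],"twist": 0,"hand": 1}
    - {"translation": [0.06,0.4,0],"twist": 0,"hand": 1}
    - {"translation": [0.06,0.4,0],"twist": 0,"hand": 1}
    - {"translation": [0,0,0],"twist": -1,"hand": 1}
    - {"translation": [0,0,0],"twist": 0,"hand": 1}

```text
time: 3.6
tool_pos: [0.4065, -0.227, 0.253]
tool_rot: [-0.001, 0.608, 0.794, -0.0]
contact_force: [-0.8, -0.0, 0.1]
gripper_width: 0.997
grasp_force: 0.0
```

```bash
python3 - <<'E'
from h import *
s=st(); M=R.from_quat(np.roll(s["tool_rot"],-1)).as_matrix(); print(M.round(3))
im=shot("wrist","w2")
for q in("mouse","bear","rabbit"): print(q,[(round(r["score"],2),np.round(r["point"],3).tolist(),proj("wrist",r["point"]).tolist()) for r in recognise("wrist",q)[:4]])
c=proj("wrist",[.415,-.222,.045]).astype(int);print(c)
u,v=c; o=cv2.cvtColor(im[max(v-100,0):v+100,max(0,u-100):u+100],cv2.COLOR_RGB2BGR)
print(max(v-100,0),max(0,u-100)); cv2.imwrite("pics/w2c.png",cv2.resize(o,None,fx=3,fy=3,interpolation=cv2.INTER_CUBIC))
E
```

```text
3.6 [ 0.4065 -0.227   0.253 ] [-6.000e-04  6.080e-01  7.939e-01 -1.000e-04] F [-0.8 -0.   0.1] w 0.997 g 0.0
[[-0.261  0.965 -0.001]
 [ 0.965  0.261  0.001]
 [ 0.001 -0.001 -1.   ]]
mouse [(0.98, [0.314, -0.219, 0.058], [229.3, 177.6]), (0.95, [0.483, -0.125, 0.05], [441.9, 123.8]), (0.75, [0.419, -0.218, 0.059], [345.4, 205.4])]
bear [(0.81, [0.585, -0.264, 0.041], [482.8, 284.2])]
rabbit [(0.69, [0.484, -0.332, 0.043], [374.2, 321.8]), (0.62, [0.594, 0.025, 0.032], [565.5, 29.9])]
[339 204]
104 239
```

View pics/w2c.png

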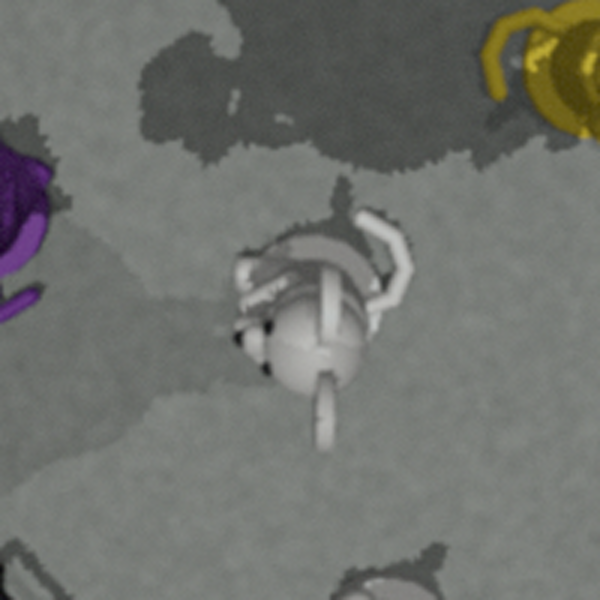

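The crop shows the white mouse with its snout at (240,338) pointing straight along the finger line. Its ears run from (330,300) to (325,413), the ball head is at (320,345), and the tail lies on the far side at (400,260). The finger line is therefore well aligned.

```bash
python3 - <<'E'
from h import *
s=state(); p=s["tool_pos"]; M=R.from_quat(np.roll(s["tool_rot"],-1)).as_matrix()
for n,u,v,z in(("ears",348,222.5,.073),("head",239+315/3,104+345/3,.059),("base",239+318/3,104+285/3,.008)):
    q=atz("wrist",u,v,z); print(n,q,"tool xy",(M.T@(q-p)).round(4))
for u,v in ((349,204),(347.3,241.7)): print(atz("wrist",u,v,.073))
E
```

```text
ears [ 0.4234 -0.2288  0.073 ] tool xy [-0.0055  0.0172  0.1804]
head [ 0.421  -0.2303  0.059 ] tool xy [-0.0063  0.0145  0.1944]
base [ 0.4222 -0.2229  0.008 ] tool xy [0.0006 0.0176 0.2454]
[ 0.4199 -0.2132  0.073 ]
[ 0.4275 -0.2454  0.073 ]
```

apply_moves:
  targets:
    - {"translation": [-0.05,0.16,0],"twist": 0,"hand": 1}
    - {"translation": [0,0,0.4],"twist": 0,"hand": 1}
    - {"translation": [0,0,0.4],"twist": 0,"hand": 1}
    - {"translation": [0,0,0.4],"twist": 0,"hand": 1}
    - {"translation": [0,0,0.3],"twist": 0,"hand": 1}
    - {"translation": [0,0,0.3],"twist": 0,"hand": 1}
    - {"translation": [0,0,0.3],"twist": 0,"hand": 1}
    - {"translation": [0,0,0],"twist": 0,"hand": 1}

```text
time: 4.6
tool_pos: [0.419, -0.2265, 0.0392]
tool_rot: [-0.004, 0.609, 0.793, -0.0]
contact_force: [-0.9, 0.6, 1.0]
gripper_width: 1.0
grasp_force: 0.0
```

apply_moves:
  targets:
    - {"translation": [0,0,0],"twist": 0,"hand": 0.6}
    - {"translation": [0,0,0],"twist": 0,"hand": 0.4}
    - {"translation": [0,0,0],"twist": 0,"hand": 0.3}
    - {"translation": [0,0,0],"twist": 0,"hand": 0.3}
    - {"translation": [0,0,0],"twist": 0,"hand": 0.2}
    - {"translation": [0,0,0],"twist": 0,"hand": 0.2}
    - {"translation": [0,0,0],"twist": 0,"hand": 0.2}
    - {"translation": [0,0,0],"twist": 0,"hand": 0.2}

```text
time: 5.4
tool_pos: [0.4239, -0.2293, 0.0455]
tool_rot: [0.002, 0.608, 0.794, -0.0]
contact_force: [0.6, 0.6, 6.8]
gripper_width: 0.38
grasp_force: 60.2
```

apply_moves:
  targets:
    - {"translation": [0,0,-0.1],"twist": 0,"hand": 0.2}
    - {"translation": [0,0,-0.3],"twist": 0,"hand": 0.2}
    - {"translation": [0,0,-0.4],"twist": 0,"hand": 0.2}
    - {"translation": [0,0,-0.4],"twist": 0,"hand": 0.2}
    - {"translation": [0,0,-0.4],"twist": 0,"hand": 0.2}
    - {"translation": [0,0,-0.3],"twist": 0,"hand": 0.2}
    - {"translation": [0,0,-0.1],"twist": 0,"hand": 0.2}
    - {"translation": [0,0,0],"twist": 0,"hand": 0.2}

```text
time: 6.2
tool_pos: [0.423, -0.2285, 0.2449]
tool_rot: [0.002, 0.608, 0.794, 0.0]
contact_force: [0.4, 0.6, -1.9]
gripper_width: 0.376
grasp_force: 59.8
```

```bash
python3 - <<'E'
from h import *
s=st()
a=shot("wrist","w3"); print([(round(r["score"],2),np.round(r["point"],3).tolist()) for r in recognise("wrist","mouse")[:4]])
b=shot("side","s3"); c=proj("side",s["tool_pos"]).astype(int); print(c)
u,v=c; b=cv2.resize(b[v-60:v+60,u-45:u+45],(360,480),interpolation=cv2.INTER_CUBIC)
a=cv2.resize(a[120:440,180:480],(440,480)) 
cv2.imwrite("pics/g.png",cv2.cvtColor(np.hstack([a,b]),cv2.COLOR_RGB2BGR))
E
```

```text
6.2 [ 0.423  -0.2285  0.2449] [0.0016 0.6083 0.7937 0.    ] F [ 0.4  0.6 -1.9] w 0.376 g 59.8
[(0.95, [0.319, -0.218, 0.059]), (0.95, [0.481, -0.125, 0.055]), (0.87, [0.419, -0.216, 0.251])]
[364 178]
```

View pics/g.png

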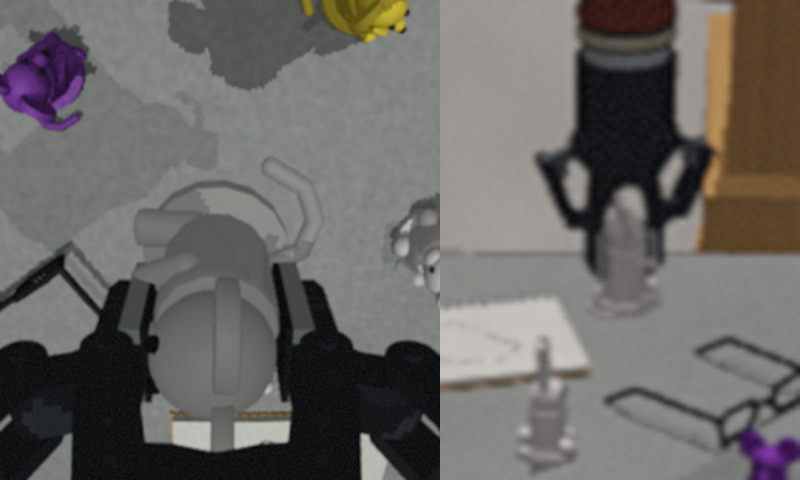

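The mouse is held upright at the trunk. In the wrist view its head is at (212,350), between the pads. Next I carry it to the case.

apply_moves:
  targets:
    - {"translation": [0.2,0.1,-0.1],"twist": 0,"hand": 0.2}
    - {"translation": [0.36,0.18,-0.12],"twist": 0,"hand": 0.2}
    - {"translation": [0.36,0.18,-0.12],"twist": 0,"hand": 0.2}
    - {"translation": [0.36,0.18,-0.12],"twist": 0,"hand": 0.2}
    - {"translation": [0.36,0.18,-0.12],"twist": 0,"hand": 0.2}
    - {"translation": [0.36,0.18,-0.12],"twist": 0,"hand": 0.2}
    - {"translation": [0.36,0.18,-0.05],"twist": 0,"hand": 0.2}
    - {"translation": [0.18,0.09,0],"twist": 0,"hand": 0.2}

```text
time: 7.15
tool_pos: [0.479, 0.0528, 0.3168]
tool_rot: [-0.001, 0.607, 0.795, -0.0]
contact_force: [0.3, 0.7, -2.2]
gripper_width: 0.381
grasp_force: 59.9
```

apply_moves:
  targets:
    - {"translation": [0,0,0],"twist": -0.8,"hand": 0.2}
    - {"translation": [0,0,0],"twist": -1,"hand": 0.2}
    - {"translation": [0,0,0],"twist": -1,"hand": 0.2}
    - {"translation": [0,0,0],"twist": -1,"hand": 0.2}
    - {"translation": [0,0,0],"twist": -1,"hand": 0.2}
    - {"translation": [0,0,0],"twist": -1,"hand": 0.2}
    - {"translation": [0,0,0],"twist": -1,"hand": 0.2}
    - {"translation": [0,0,0],"twist": -1,"hand": 0.2}

```text
time: 7.95
tool_pos: [0.4784, 0.0501, 0.3153]
tool_rot: [-0.002, 0.259, 0.966, -0.001]
contact_force: [0.6, -0.2, -0.9]
gripper_width: 0.376
grasp_force: 59.8
```

apply_moves:
  targets:
    - {"translation": [0,0,0],"twist": -1,"hand": 0.2}
    - {"translation": [0,0,0],"twist": -1,"hand": 0.2}
    - {"translation": [0,0,0],"twist": -1,"hand": 0.2}
    - {"translation": [0,0,0],"twist": -1,"hand": 0.2}
    - {"translation": [0,0,0],"twist": -1,"hand": 0.2}
    - {"translation": [0,0,0],"twist": -0.5,"hand": 0.2}
    - {"translation": [0,0,0],"twist": 0,"hand": 0.2}

```text
time: 8.65
tool_pos: [0.4785, 0.05, 0.3156]
tool_rot: [-0.002, -0.011, 1.0, 0.0]
contact_force: [0.3, 0.2, -1.2]
gripper_width: 0.38
grasp_force: 59.7
```

```bash
python3 - <<'E'
from h import *
s=st(); M=R.from_quat(np.roll(s["tool_rot"],-1)).as_matrix(); print(M.round(3))
shot("wrist","w4")
for q in("case","shelf_top","door_push"): print(q,[(round(r["score"],2),np.round(r["point"],3).tolist()) for r in recognise("wrist",q)[:2]])
E
```

```text
8.65 [0.4785 0.05   0.3156] [-2.300e-03 -1.100e-02  9.999e-01  1.000e-04] F [ 0.3  0.2 -1.2] w 0.38 g 59.7
[[-1.    -0.022 -0.005]
 [-0.022  1.     0.   ]
 [ 0.005  0.    -1.   ]]
case [(0.71, [0.531, 0.176, 0.087])]
shelf_top [(0.63, [0.53, 0.095, 0.028])]
door_push [(0.93, [0.488, 0.177, 0.108])]
```

View pics/w4.png

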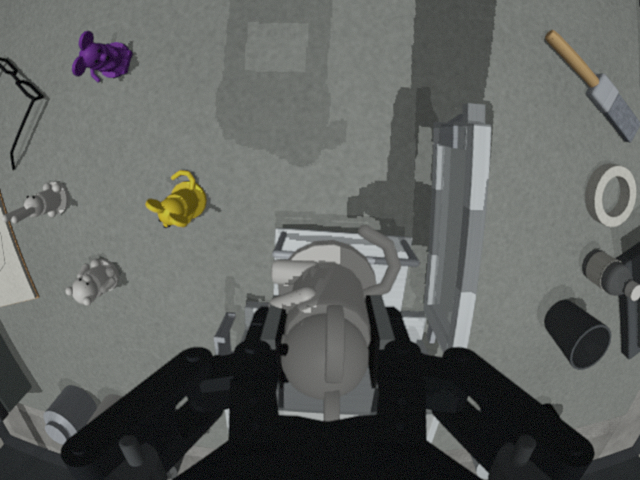

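The wrist view shows the shelf under the held mouse, with its rail at about (278,233)-(415,250). The open door's top bar runs from (478,110) to (440,340), and the shelf is clear. I work out the case pose from pixels read in the enlarged top view.

```bash
python3 - <<'E'
from h import *
def t(u,v,z,l): print(l,atz("top",(u-405)/2.6+200-.5,v/2.6+85-.5,z))
t(503,385,.099,"rail L");t(664,394,.099,"rail R")
t(503,402,.027,"plate FL");t(672,411,.027,"plate FR");
t(470,292,.0,"base FL");t(705,303,.0,"base FR")
t(468,30,.145,"roof BL");t(731,42,.145,"roof BR"); t(455,215,.145,"left roof F"); t(718,225,.145,"right roof F")
t(440,542,.145,"door tip out");t(459,542,.145,"door tip in");t(436,268,.145,"door hinge out");t(455,268,.145,"door hinge in")
for u,v,z,l in((277,232,.095,"wrail L"),(413,243,.095,"wrail R"),(415,262,.095,"wR2"),(491,122,.145,"wdoor tip out"),(471,124,.145,"wdoor tip in"),(478,210,.145,"wdoor mid out"),(463,340,.145,"wdoor far out")): print(l,atz("wrist",u,v,z))
E
python3 - <<'E'
import cv2
im=cv2.imread("pics/w4.png")
cv2.imwrite("pics/w4c.png",cv2.resize(im[95:355,220:500],None,fx=2.3,fy=2.3,interpolation=cv2.INTER_CUBIC))
E
```

```text
rail L [0.5352 0.1421 0.099 ]
rail R [ 0.5261 -0.0015  0.099 ]
plate FL [0.5329 0.1536 0.027 ]
plate FR [ 0.5232 -0.0064  0.027 ]
base FL [0.648  0.1927 0.    ]
base FR [ 0.6353 -0.0382  0.    ]
roof BL [0.8511 0.1726 0.145 ]
roof BR [ 0.8383 -0.0634  0.145 ]
left roof F [0.678  0.1796 0.145 ]
right roof F [ 0.6675 -0.0505  0.145 ]
door tip out [0.3925 0.1845 0.145 ]
door tip in [0.3924 0.1686 0.145 ]
door hinge out [0.6301 0.1948 0.145 ]
door hinge in [0.63   0.1783 0.145 ]
wrail L [5.05e-01 5.00e-04 9.50e-02]
wrail R [0.5133 0.1347 0.095 ]
wR2 [0.5335 0.1389 0.095 ]
wdoor tip out [0.3896 0.1822 0.145 ]
wdoor tip in [0.3932 0.164  0.145 ]
wdoor mid out [0.4654 0.1778 0.145 ]
wdoor far out [0.5965 0.1857 0.145 ]
```

View pics/w4c.png

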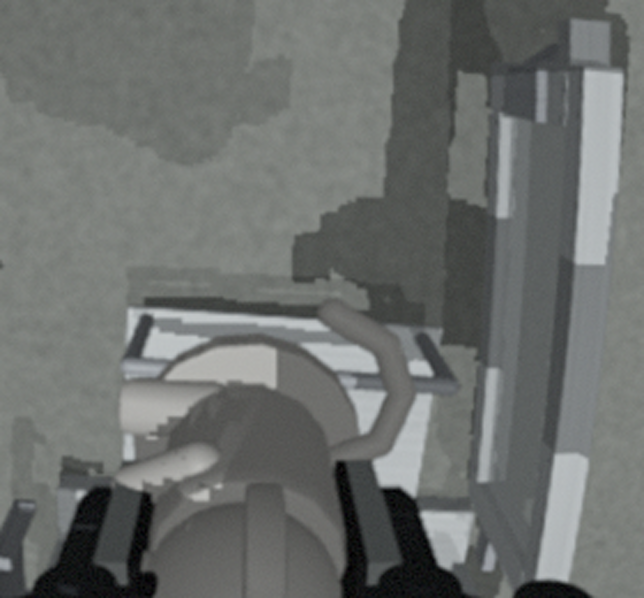

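The crop shows the rail bar from (122,367) to (455,384) with its posts, and the shelf free. From the pixels the case yaw is about -0.057, the front middle (0.624,0.067), the shelf middle about (0.589,0.067) and the door angle about 1.47. The sizes match those given.

apply_moves:
  targets:
    - {"translation": [-0.28,0.04,0],"twist": 0,"hand": 0.2}
    - {"translation": [-0.28,0.04,0],"twist": 0,"hand": 0.2}
    - {"translation": [-0.28,0.04,0],"twist": 0,"hand": 0.2}
    - {"translation": [-0.28,0.03,0],"twist": 0,"hand": 0.2}
    - {"translation": [0,0,0.3],"twist": 0,"hand": 0.2}
    - {"translation": [0,0,0.4],"twist": 0,"hand": 0.2}
    - {"translation": [0,0,0.4],"twist": 0,"hand": 0.2}
    - {"translation": [0,0,0.2],"twist": 0,"hand": 0.2}

```text
time: 9.65
tool_pos: [0.5885, 0.0676, 0.1832]
tool_rot: [-0.004, -0.011, 1.0, 0.0]
contact_force: [-0.6, 0.4, -2.3]
gripper_width: 0.376
grasp_force: 59.7
```

apply_moves:
  targets:
    - {"translation": [0,0,0.3],"twist": 0,"hand": 0.2}
    - {"translation": [0,0,0.3],"twist": 0,"hand": 0.2}
    - {"translation": [0,0,0.25],"twist": 0,"hand": 0.2}
    - {"translation": [0,0,0.1],"twist": 0,"hand": 0.2}
    - {"translation": [0,0,0.03],"twist": 0,"hand": 0.2}
    - {"translation": [0,0,0],"twist": 0,"hand": 0.2}

```text
time: 10.25
tool_pos: [0.5913, 0.0675, 0.0909]
tool_rot: [0.0, -0.011, 1.0, 0.0]
contact_force: [-0.6, 0.3, -1.9]
gripper_width: 0.377
grasp_force: 59.7
```

apply_moves:
  targets:
    - {"translation": [0,0,0.05],"twist": 0,"hand": 0.2}
    - {"translation": [0,0,0.05],"twist": 0,"hand": 0.2}
    - {"translation": [0,0,0.03],"twist": 0,"hand": 0.2}
    - {"translation": [0,0,0],"twist": 0,"hand": 0.2}

```text
time: 10.65
tool_pos: [0.5905, 0.0675, 0.0769]
tool_rot: [-0.0, -0.011, 1.0, 0.0]
contact_force: [-0.3, -0.1, -1.5]
gripper_width: 0.377
grasp_force: 59.7
```

apply_moves:
  targets:
    - {"translation": [0,0,0.01],"twist": 0,"hand": 0.2}
    - {"translation": [0,0,0],"twist": 0,"hand": 0.2}

```text
time: 10.85
tool_pos: [0.5909, 0.0675, 0.0763]
tool_rot: [0.0, -0.011, 1.0, 0.0]
contact_force: [-0.3, -0.2, -1.9]
gripper_width: 0.375
grasp_force: 59.7
```

apply_moves:
  targets:
    - {"translation": [0,0,0.01],"twist": 0,"hand": 0.2}
    - {"translation": [0,0,0],"twist": 0,"hand": 0.2}

```text
time: 11.05
tool_pos: [0.591, 0.0675, 0.0756]
tool_rot: [0.0, -0.011, 1.0, -0.0]
contact_force: [0.0, -0.4, -1.7]
gripper_width: 0.38
grasp_force: 60.1
```

apply_moves:
  targets:
    - {"translation": [0,0,0.01],"twist": 0,"hand": 0.2}
    - {"translation": [0,0,0],"twist": 0,"hand": 0.2}

```text
time: 11.25
tool_pos: [0.5915, 0.0675, 0.0755]
tool_rot: [0.001, -0.011, 1.0, -0.0]
contact_force: [-1.7, -1.2, 4.0]
gripper_width: 0.38
grasp_force: 60.5
```

apply_moves:
  targets:
    - {"translation": [0,0,0.01],"twist": 0,"hand": 0.2}
    - {"translation": [0,0,0],"twist": 0,"hand": 0.2}

```text
time: 11.45
tool_pos: [0.5923, 0.0674, 0.0755]
tool_rot: [0.002, -0.011, 1.0, -0.0]
contact_force: [-2.6, -0.3, 7.3]
gripper_width: 0.376
grasp_force: 60.8
```

Contact at 7 N. I release and retreat upward.

apply_moves:
  targets:
    - {"translation": [0,0,-0.01],"twist": 0,"hand": 0.4}
    - {"translation": [0,0,0],"twist": 0,"hand": 0.5}
    - {"translation": [0,0,0],"twist": 0,"hand": 0.7}
    - {"translation": [0,0,0],"twist": 0,"hand": 0.85}
    - {"translation": [0,0,0],"twist": 0,"hand": 0.9}
    - {"translation": [0,0,0],"twist": 0,"hand": 0.9}
    - {"translation": [0,0,0],"twist": 0,"hand": 0.9}

```text
time: 12.15
tool_pos: [0.5908, 0.0675, 0.0742]
tool_rot: [-0.0, -0.011, 1.0, 0.0]
contact_force: [0.4, -0.2, 0.1]
gripper_width: 0.899
grasp_force: 0.0
```

apply_moves:
  targets:
    - {"translation": [0,0,-0.1],"twist": 0,"hand": 0.9}
    - {"translation": [0,0,-0.3],"twist": 0,"hand": 0.9}
    - {"translation": [0,0,-0.3],"twist": 0,"hand": 0.9}
    - {"translation": [0,0,-0.4],"twist": 0,"hand": 0.9}
    - {"translation": [0,0,-0.4],"twist": 0,"hand": 0.9}
    - {"translation": [0,0,-0.3],"twist": 0,"hand": 0.9}

```text
time: 12.75
tool_pos: [0.5915, 0.0675, 0.2585]
tool_rot: [0.002, -0.011, 1.0, -0.0]
contact_force: [0.1, -0.6, 0.5]
gripper_width: 0.901
grasp_force: 0.0
```

apply_moves:
  targets:
    - {"translation": [0.3,0,0],"twist": 0,"hand": 0}
    - {"translation": [0.4,0,0],"twist": 0,"hand": 0}
    - {"translation": [0.4,0,0],"twist": 0,"hand": 0}
    - {"translation": [0.3,0,0],"twist": 0,"hand": 0}
    - {"translation": [0,0,0],"twist": 0,"hand": 0}

```text
time: 13.25
tool_pos: [0.4484, 0.0646, 0.2548]
tool_rot: [0.001, -0.011, 1.0, 0.0]
contact_force: [-0.1, -0.2, 0.2]
gripper_width: 0.044
grasp_force: 0.0
```

```bash
python3 - <<'E'
from h import *
s=st(); M=R.from_quat(np.roll(s["tool_rot"],-1)).as_matrix(); print(M.round(3))
a=shot("wrist","w5"); print([(round(r["score"],2),np.round(r["point"],3).tolist()) for r in recognise("wrist","mouse")[:4]])
b=shot("top","t5"); print([(round(r["score"],2),np.round(r["point"],3).tolist()) for r in recognise("top","mouse")[:4]])
u,v=proj("wrist",[.57,.06,.06]).astype(int); print(u,v)
y0=max(0,min(v-120,240)); print("crop",u-130,y0)
a=cv2.resize(a[y0:y0+240,u-130:u+110],(560,560),interpolation=cv2.INTER_CUBIC)
b=cv2.resize(b[180:320,205:260],(220,560),interpolation=cv2.INTER_CUBIC)
cv2.imwrite("pics/p5.png",cv2.cvtColor(np.hstack([a,b]),cv2.COLOR_RGB2BGR))
E
```

```text
13.25 [0.4484 0.0646 0.2548] [ 5.000e-04 -1.130e-02  9.999e-01  0.000e+00] F [-0.1 -0.2  0.2] w 0.044 g 0.0
[[-1.    -0.023  0.001]
 [-0.023  1.     0.   ]
 [-0.001 -0.    -1.   ]]
[(0.79, [0.484, -0.114, 0.047]), (0.71, [0.575, 0.07, 0.103]), (0.67, [0.461, 0.176, 0.11]), (0.65, [0.314, -0.215, 0.052])]
[(0.68, [0.482, -0.12, 0.046]), (0.6, [0.598, 0.068, 0.108]), (0.55, [0.305, -0.22, 0.049])]
321 329
crop 191 209
```

View pics/p5.png

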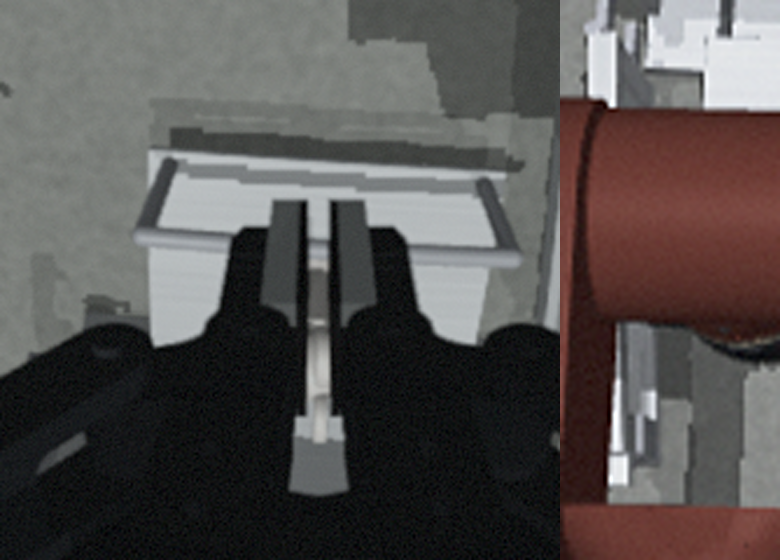

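The crop shows the free rail from (138,238) to (518,256), with the shut fingers hiding the mouse. The networks see the mouse at (0.598,0.068,0.108), so it is standing on the shelf. Now I push the rail.

apply_moves:
  targets:
    - {"translation": [0,0.04,0.3],"twist": 0.8,"hand": 0}
    - {"translation": [0,0,0.4],"twist": 0,"hand": 0}
    - {"translation": [0,0,0.4],"twist": 0,"hand": 0}
    - {"translation": [0,0,0.3],"twist": 0,"hand": 0}
    - {"translation": [0,0,0.15],"twist": 0,"hand": 0}
    - {"translation": [-0.25,0,0],"twist": 0,"hand": 0}
    - {"translation": [-0.2,0,0],"twist": 0,"hand": 0}
    - {"translation": [0,0,0],"twist": 0,"hand": 0}

```text
time: 14.25
tool_pos: [0.4984, 0.0655, 0.0995]
tool_rot: [0.0, 0.029, 1.0, -0.0]
contact_force: [-0.5, -0.6, 0.4]
gripper_width: 0.005
grasp_force: 0.0
```

```bash
python3 - <<'E'
from h import *
for x,y in((138,232),(518,256),(320,243)): print(atz("top",0,0,0)*0)if 0 else None
s=st(); M=R.from_quat(np.roll(s["tool_rot"],-1)).as_matrix(); print(M.round(3))
E
```

```text
14.25 [0.4984 0.0655 0.0995] [ 3.000e-04  2.910e-02  9.996e-01 -0.000e+00] F [-0.5 -0.6  0.4] w 0.005 g 0.0
[[-0.998  0.058  0.001]
 [ 0.058  0.998 -0.   ]
 [-0.001 -0.    -1.   ]]
```

apply_moves:
  targets:
    - {"translation": [-0.05,0,0],"twist": 0,"hand": 0}
    - {"translation": [-0.05,0,0],"twist": 0,"hand": 0}
    - {"translation": [-0.05,0,0],"twist": 0,"hand": 0}
    - {"translation": [-0.05,0,0],"twist": 0,"hand": 0}

```text
time: 14.65
tool_pos: [0.5157, 0.0647, 0.0994]
tool_rot: [-0.0, 0.029, 1.0, 0.0]
contact_force: [-4.6, 1.4, 1.5]
gripper_width: 0.002
grasp_force: 2.2
```

apply_moves:
  targets:
    - {"translation": [-0.05,0,0],"twist": 0,"hand": 0}
    - {"translation": [-0.05,0,0],"twist": 0,"hand": 0}
    - {"translation": [-0.05,0,0],"twist": 0,"hand": 0}

```text
time: 14.95
tool_pos: [0.5308, 0.0639, 0.0993]
tool_rot: [-0.0, 0.029, 1.0, 0.0]
contact_force: [-2.5, -0.3, 1.1]
gripper_width: 0.004
grasp_force: 1.2
```

apply_moves:
  targets:
    - {"translation": [-0.06,0,0],"twist": 0,"hand": 0}
    - {"translation": [-0.07,0,0],"twist": 0,"hand": 0}
    - {"translation": [-0.08,0,0],"twist": 0,"hand": 0}
    - {"translation": [-0.08,0,0],"twist": 0,"hand": 0}
    - {"translation": [-0.08,0,0],"twist": 0,"hand": 0}
    - {"translation": [-0.08,0,0],"twist": 0,"hand": 0}
    - {"translation": [-0.07,0,0],"twist": 0,"hand": 0}
    - {"translation": [-0.06,0,0],"twist": 0,"hand": 0}

```text
time: 15.75
tool_pos: [0.5891, 0.0605, 0.0991]
tool_rot: [-0.0, 0.029, 1.0, 0.0]
contact_force: [-1.8, 2.1, 0.8]
gripper_width: 0.002
grasp_force: 1.2
```

apply_moves:
  targets:
    - {"translation": [-0.04,0,0],"twist": 0,"hand": 0}
    - {"translation": [-0.04,0,0],"twist": 0,"hand": 0}
    - {"translation": [-0.03,0,0],"twist": 0,"hand": 0}
    - {"translation": [-0.02,0,0],"twist": 0,"hand": 0}

```text
time: 16.15
tool_pos: [0.6016, 0.0596, 0.0992]
tool_rot: [-0.0, 0.029, 1.0, -0.0]
contact_force: [-1.6, 2.3, -0.1]
gripper_width: 0.004
grasp_force: 1.1
```

apply_moves:
  targets:
    - {"translation": [-0.03,0,0],"twist": 0,"hand": 0}
    - {"translation": [-0.03,0,0],"twist": 0,"hand": 0}
    - {"translation": [-0.02,0,0],"twist": 0,"hand": 0}
    - {"translation": [-0.02,0,0],"twist": 0,"hand": 0}

```text
time: 16.55
tool_pos: [0.6116, 0.0591, 0.0992]
tool_rot: [-0.0, 0.029, 1.0, -0.0]
contact_force: [-2.7, 0.5, -1.0]
gripper_width: 0.002
grasp_force: 1.1
```

apply_moves:
  targets:
    - {"translation": [-0.02,0,0],"twist": 0,"hand": 0}
    - {"translation": [-0.02,0,0],"twist": 0,"hand": 0}

```text
time: 16.75
tool_pos: [0.6156, 0.0589, 0.0993]
tool_rot: [-0.0, 0.029, 1.0, -0.0]
contact_force: [-1.7, 1.9, -1.0]
gripper_width: 0.002
grasp_force: 1.1
```

apply_moves:
  targets:
    - {"translation": [-0.02,0,0],"twist": 0,"hand": 0}
    - {"translation": [-0.02,0,0],"twist": 0,"hand": 0}

```text
time: 16.95
tool_pos: [0.6196, 0.0587, 0.0993]
tool_rot: [-0.0, 0.029, 1.0, 0.0]
contact_force: [-2.5, 1.3, -0.2]
gripper_width: 0.0
grasp_force: 1.1
```

apply_moves:
  targets:
    - {"translation": [-0.02,0,0],"twist": 0,"hand": 0}
    - {"translation": [-0.02,0,0],"twist": 0,"hand": 0}

```text
time: 17.15
tool_pos: [0.6236, 0.0584, 0.0993]
tool_rot: [-0.0, 0.029, 1.0, 0.0]
contact_force: [-1.9, 1.8, -0.5]
gripper_width: 0.001
grasp_force: 1.1
```

apply_moves:
  targets:
    - {"translation": [-0.015,0,0],"twist": 0,"hand": 0}
    - {"translation": [-0.015,0,0],"twist": 0,"hand": 0}

```text
time: 17.35
tool_pos: [0.6266, 0.0582, 0.0993]
tool_rot: [0.0, 0.029, 1.0, -0.0]
contact_force: [-1.8, 2.2, -0.4]
gripper_width: -0.0
grasp_force: 1.1
```

apply_moves:
  targets:
    - {"translation": [-0.015,0,0],"twist": 0,"hand": 0}
    - {"translation": [-0.01,0,0],"twist": 0,"hand": 0}

```text
time: 17.55
tool_pos: [0.6291, 0.0581, 0.0994]
tool_rot: [0.0, 0.029, 1.0, -0.0]
contact_force: [-1.7, 2.0, -1.2]
gripper_width: 0.002
grasp_force: 1.0
```

apply_moves:
  targets:
    - {"translation": [-0.015,0,0],"twist": 0,"hand": 0}
    - {"translation": [-0.01,0,0],"twist": 0,"hand": 0}

```text
time: 17.75
tool_pos: [0.6316, 0.0579, 0.0993]
tool_rot: [0.0, 0.029, 1.0, -0.0]
contact_force: [-1.9, 1.1, -0.1]
gripper_width: 0.003
grasp_force: 1.0
```

apply_moves:
  targets:
    - {"translation": [-0.015,0,0],"twist": 0,"hand": 0}
    - {"translation": [-0.01,0,0],"twist": 0,"hand": 0}

```text
time: 17.95
tool_pos: [0.6341, 0.0578, 0.0993]
tool_rot: [0.0, 0.029, 1.0, -0.0]
contact_force: [-1.5, 1.6, -0.6]
gripper_width: -0.0
grasp_force: 1.0
```

apply_moves:
  targets:
    - {"translation": [-0.015,0,0],"twist": 0,"hand": 0}
    - {"translation": [-0.01,0,0],"twist": 0,"hand": 0}

```text
time: 18.15
tool_pos: [0.6358, 0.0577, 0.0993]
tool_rot: [-0.001, 0.029, 1.0, 0.0]
contact_force: [-7.5, 1.8, 4.3]
gripper_width: -0.001
grasp_force: 3.9
```

apply_moves:
  targets:
    - {"translation": [-0.01,0,0],"twist": 0,"hand": 0}
    - {"translation": [0,0,0],"twist": 0,"hand": 0}
    - {"translation": [0,0,0],"twist": 0,"hand": 0}

```text
time: 18.45
tool_pos: [0.6358, 0.0577, 0.0992]
tool_rot: [-0.003, 0.029, 1.0, -0.0]
contact_force: [-10.0, 0.7, 4.5]
gripper_width: -0.003
grasp_force: 4.7
```

The force rises while the position holds at 0.6358, so the shelf is at its stop. I retreat and go round to the outside of the door.

apply_moves:
  targets:
    - {"translation": [0.1,0,0],"twist": 0,"hand": 0}
    - {"translation": [0.4,0,0],"twist": 0,"hand": 0}
    - {"translation": [0.4,0,0],"twist": 0,"hand": 0}
    - {"translation": [0.1,0,-0.3],"twist": 0,"hand": 0}
    - {"translation": [0,0,-0.4],"twist": 0,"hand": 0}
    - {"translation": [0,0,-0.4],"twist": 0,"hand": 0}
    - {"translation": [0,0,-0.4],"twist": 0,"hand": 0}
    - {"translation": [0,0,-0.1],"twist": 0,"hand": 0}

```text
time: 19.25
tool_pos: [0.5404, 0.063, 0.2664]
tool_rot: [0.006, 0.029, 1.0, -0.0]
contact_force: [0.0, 1.5, 1.3]
gripper_width: -0.005
grasp_force: 0.0
```

apply_moves:
  targets:
    - {"translation": [0.245,0.32,0],"twist": 0,"hand": 0}
    - {"translation": [0.245,0.32,0],"twist": 0,"hand": 0}
    - {"translation": [0.245,0.32,0],"twist": 0,"hand": 0}
    - {"translation": [0.245,0.32,0],"twist": 0,"hand": 0}
    - {"translation": [0.245,0.32,0],"twist": 0,"hand": 0}
    - {"translation": [0,0,0],"twist": 0.9,"hand": 0}
    - {"translation": [0,0,0],"twist": 1,"hand": 0}
    - {"translation": [0,0,0],"twist": 1,"hand": 0}

```text
time: 20.05
tool_pos: [0.4244, 0.2304, 0.2587]
tool_rot: [0.001, 0.175, 0.985, 0.0]
contact_force: [-0.2, -0.7, -0.3]
gripper_width: -0.001
grasp_force: 0.0
```

apply_moves:
  targets:
    - {"translation": [0,0,0],"twist": 1,"hand": 0}
    - {"translation": [0,0,0],"twist": 1,"hand": 0}
    - {"translation": [0,0,0],"twist": 1,"hand": 0}
    - {"translation": [0,0,0],"twist": 1,"hand": 0}
    - {"translation": [0,0,0],"twist": 1,"hand": 0}
    - {"translation": [0,0,0],"twist": 1,"hand": 0}
    - {"translation": [0,0,0],"twist": 1,"hand": 0}
    - {"translation": [0,0,0],"twist": 1,"hand": 0}

```text
time: 20.85
tool_pos: [0.4247, 0.2299, 0.2587]
tool_rot: [0.001, 0.545, 0.839, 0.0]
contact_force: [0.3, -0.5, 0.3]
gripper_width: -0.001
grasp_force: 0.0
```

apply_moves:
  targets:
    - {"translation": [0,0,0],"twist": 1,"hand": 0}
    - {"translation": [0,0,0],"twist": 1,"hand": 0}
    - {"translation": [0,0,0],"twist": 1,"hand": 0}
    - {"translation": [0,0,0],"twist": 0.8,"hand": 0}
    - {"translation": [0,0,0],"twist": 0,"hand": 0}

```text
time: 21.35
tool_pos: [0.4247, 0.23, 0.2587]
tool_rot: [0.0, 0.692, 0.722, 0.0]
contact_force: [-0.6, -0.3, -0.4]
gripper_width: -0.003
grasp_force: 0.0
```

```bash
python3 - <<'E'
from h import *
s=st(); M=R.from_quat(np.roll(s["tool_rot"],-1)).as_matrix(); print(M.round(3))
a=shot("wrist","w6"); print([(round(r["score"],2),np.round(r["point"],3).tolist()) for r in recognise("wrist","door_push")[:2]])
b=shot("top","t6")
for q in("mouse","door_push","shelf_top"):print([(round(r["score"],2),np.round(r["point"],3).tolist()) for r in recognise("top",q)[:4]])
b=cv2.resize(b[85:310,200:335],(330,550),interpolation=cv2.INTER_CUBIC)
a=cv2.resize(a,(465,349)); o=np.zeros((550,800,3),np.uint8); o[:349,:465]=a; o[:,470:]=b
cv2.imwrite("pics/p6.png",cv2.cvtColor(o,cv2.COLOR_RGB2BGR))
E
```

```text
21.35 [0.4247 0.23   0.2587] [3.000e-04 6.918e-01 7.221e-01 2.000e-04] F [-0.6 -0.3 -0.4] w -0.003 g 0.0
[[-0.043  0.999  0.001]
 [ 0.999  0.043 -0.   ]
 [-0.     0.001 -1.   ]]
[(0.71, [0.505, 0.184, 0.104])]
[(0.7, [0.306, -0.217, 0.05]), (0.69, [0.484, -0.12, 0.048]), (0.51, [0.696, 0.06, 0.045])]
[(0.65, [0.504, 0.176, 0.126]), (0.17, [0.68, 0.057, 0.029])]
[(0.77, [0.678, 0.059, 0.03])]
```

View pics/p6.png

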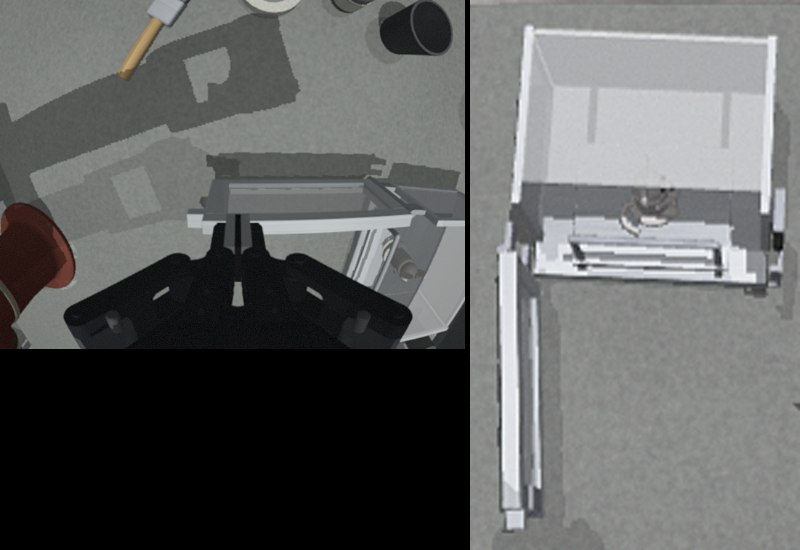

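The picture shows the mouse upright inside the case, seen through the roof at (655,205), and the shelf home with its rail at (650,245). The door is still open. The tool is outside the leaf near its free end. I lower it and approach.

apply_moves:
  targets:
    - {"translation": [0,0,0.3],"twist": 0,"hand": 0}
    - {"translation": [0,0,0.4],"twist": 0,"hand": 0}
    - {"translation": [0,0,0.3],"twist": 0,"hand": 0}
    - {"translation": [0,0,0.2],"twist": 0,"hand": 0}
    - {"translation": [-0.1,0,0],"twist": 0,"hand": 0}
    - {"translation": [-0.07,0,0],"twist": 0,"hand": 0}
    - {"translation": [0,0,0],"twist": 0,"hand": 0}

```text
time: 22.35
tool_pos: [0.4265, 0.2126, 0.1412]
tool_rot: [0.001, 0.692, 0.722, 0.001]
contact_force: [-0.4, 0.0, 0.3]
gripper_width: -0.007
grasp_force: 0.0
```

apply_moves:
  targets:
    - {"translation": [-0.05,0,0],"twist": 0,"hand": 0}
    - {"translation": [-0.05,0,0],"twist": 0,"hand": 0}
    - {"translation": [-0.05,0,0],"twist": 0,"hand": 0}

```text
time: 22.65
tool_pos: [0.4264, 0.1979, 0.1401]
tool_rot: [0.0, 0.692, 0.722, 0.001]
contact_force: [0.4, -0.2, 0.7]
gripper_width: -0.003
grasp_force: 0.0
```

apply_moves:
  targets:
    - {"translation": [-0.04,0,0],"twist": 0,"hand": 0}
    - {"translation": [-0.04,0,0],"twist": 0,"hand": 0}
    - {"translation": [-0.06,-0.005,0],"twist": -0.3,"hand": 0}
    - {"translation": [-0.08,-0.006,0],"twist": -0.4,"hand": 0}
    - {"translation": [-0.1,-0.007,0],"twist": -0.5,"hand": 0}
    - {"translation": [-0.1,-0.007,0],"twist": -0.5,"hand": 0}

```text
time: 23.25
tool_pos: [0.4274, 0.1559, 0.1393]
tool_rot: [-0.0, 0.627, 0.779, 0.0]
contact_force: [0.1, 0.2, 0.5]
gripper_width: -0.002
grasp_force: 0.3
```

apply_moves:
  targets:
    - {"translation": [-0.105,-0.007,0],"twist": -0.5,"hand": 0}
    - {"translation": [-0.105,-0.007,0],"twist": -0.5,"hand": 0}
    - {"translation": [-0.105,-0.007,0],"twist": -0.5,"hand": 0}
    - {"translation": [-0.105,-0.007,0],"twist": -0.5,"hand": 0}
    - {"translation": [-0.105,-0.007,0],"twist": -0.5,"hand": 0}
    - {"translation": [-0.105,-0.007,0],"twist": -0.5,"hand": 0}

```text
time: 23.85
tool_pos: [0.4443, 0.0953, 0.1393]
tool_rot: [-0.0, 0.504, 0.864, 0.0]
contact_force: [0.5, 0.6, 0.1]
gripper_width: 0.0
grasp_force: 0.5
```

```bash
cat > d.py <<'E'
from h import *
s=st(); M=R.from_quat(np.roll(s["tool_rot"],-1)).as_matrix(); p=s["tool_pos"]
h=np.array([.636,.187]); d=p[:2]-h; r=np.hypot(*d); off=.019
# leaf heading: tcp sits off outward of leaf; at joint 0 leaf heading=-90-3.27deg
th=np.arctan2(d[1],d[0]); leaf=th+np.arcsin(off/r)
print("r",r.round(4),"door(from TCP)",((-np.pi/2-.057)-leaf)%(2*np.pi),"tool angle",(-.057-np.arctan2(-M[1,0],-M[0,0])).round(3), "Fn",(np.array(s["contact_force"])@M[:,0]).round(2))
E
python3 d.py
```

```text
23.85 [0.4443 0.0953 0.1393] [-1.000e-04  5.037e-01  8.639e-01  3.000e-04] F [0.5 0.6 0.1] w 0.0 g 0.5
r 0.2125 door(from TCP) 0.9778879820043982 tool angle 0.999 Fn 0.28
```

apply_moves:
  targets:
    - {"translation": [-0.105,-0.007,0],"twist": -0.5,"hand": 0}
    - {"translation": [-0.105,-0.007,0],"twist": -0.5,"hand": 0}
    - {"translation": [-0.105,-0.007,0],"twist": -0.5,"hand": 0}
    - {"translation": [-0.105,-0.007,0],"twist": -0.5,"hand": 0}
    - {"translation": [-0.105,-0.007,0],"twist": -0.5,"hand": 0}
    - {"translation": [-0.105,-0.007,0],"twist": -0.5,"hand": 0}
    - {"translation": [-0.105,-0.007,0],"twist": -0.5,"hand": 0}
    - {"translation": [-0.105,-0.007,0],"twist": -0.5,"hand": 0}

```text
time: 24.65
tool_pos: [0.4929, 0.0275, 0.1391]
tool_rot: [-0.001, 0.322, 0.947, 0.0]
contact_force: [-0.6, 0.8, 0.3]
gripper_width: 0.004
grasp_force: 0.7
```

```bash
python3 d.py
```

```text
24.65 [0.4929 0.0275 0.1391] [-5.000e-04  3.220e-01  9.467e-01  4.000e-04] F [-0.6  0.8  0.3] w 0.004 g 0.7
r 0.2143 door(from TCP) 0.5854388762414731 tool angle 0.599 Fn 0.96
```

apply_moves:
  targets:
    - {"translation": [-0.105,-0.005,0],"twist": -0.5,"hand": 0}
    - {"translation": [-0.105,-0.005,0],"twist": -0.5,"hand": 0}
    - {"translation": [-0.105,-0.005,0],"twist": -0.5,"hand": 0}
    - {"translation": [-0.105,-0.005,0],"twist": -0.5,"hand": 0}
    - {"translation": [-0.085,-0.005,0],"twist": -0.4,"hand": 0}
    - {"translation": [-0.065,-0.005,0],"twist": -0.3,"hand": 0}
    - {"translation": [-0.065,-0.005,0],"twist": -0.3,"hand": 0}

```text
time: 25.35
tool_pos: [0.5456, -0.0072, 0.1389]
tool_rot: [-0.001, 0.177, 0.984, 0.0]
contact_force: [-0.7, 1.2, 0.3]
gripper_width: 0.002
grasp_force: 0.9
```

```bash
python3 d.py
```

```text
25.35 [ 0.5456 -0.0072  0.1389] [-9.000e-04  1.773e-01  9.842e-01  4.000e-04] F [-0.7  1.2  0.3] w 0.002 g 0.9
r 0.2143 door(from TCP) 0.28998716430719496 tool angle 0.299 Fn 1.07
```

apply_moves:
  targets:
    - {"translation": [-0.043,-0.002,0],"twist": -0.2,"hand": 0}
    - {"translation": [-0.043,-0.002,0],"twist": -0.2,"hand": 0}
    - {"translation": [-0.043,-0.002,0],"twist": -0.2,"hand": 0}
    - {"translation": [-0.043,-0.002,0],"twist": -0.2,"hand": 0}
    - {"translation": [-0.03,-0.002,0],"twist": -0.2,"hand": 0}
    - {"translation": [-0.02,0,0],"twist": -0.1,"hand": 0}

```text
time: 25.95
tool_pos: [0.5666, -0.0153, 0.139]
tool_rot: [-0.0, 0.123, 0.992, -0.0]
contact_force: [-1.9, 1.1, -1.9]
gripper_width: 0.002
grasp_force: 0.9
```

apply_moves:
  targets:
    - {"translation": [-0.02,0,0],"twist": -0.1,"hand": 0}
    - {"translation": [-0.02,0,0],"twist": -0.1,"hand": 0}
    - {"translation": [-0.02,0,0],"twist": -0.1,"hand": 0}

```text
time: 26.25
tool_pos: [0.5724, -0.0169, 0.1392]
tool_rot: [-0.0, 0.108, 0.994, -0.0]
contact_force: [-0.8, -1.8, -1.0]
gripper_width: -0.002
grasp_force: 1.0
```

```bash
python3 d.py
```

```text
26.25 [ 0.5724 -0.0169  0.1392] [-2.000e-04  1.083e-01  9.941e-01 -3.000e-04] F [-0.8 -1.8 -1. ] w -0.002 g 1.0
r 0.2136 door(from TCP) 0.1562175790826994 tool angle 0.16 Fn 0.43
```

apply_moves:
  targets:
    - {"translation": [-0.02,0,0],"twist": -0.1,"hand": 0}
    - {"translation": [-0.02,0,0],"twist": -0.1,"hand": 0}
    - {"translation": [-0.02,0,0],"twist": -0.1,"hand": 0}

```text
time: 26.55
tool_pos: [0.5785, -0.018, 0.1394]
tool_rot: [0.0, 0.093, 0.996, -0.0]
contact_force: [-2.6, -0.3, -0.5]
gripper_width: -0.0
grasp_force: 1.0
```

apply_moves:
  targets:
    - {"translation": [-0.02,0,0],"twist": -0.1,"hand": 0}
    - {"translation": [-0.02,0,0],"twist": -0.1,"hand": 0}

```text
time: 26.75
tool_pos: [0.5825, -0.0187, 0.1394]
tool_rot: [0.0, 0.083, 0.997, -0.0]
contact_force: [-2.4, -1.0, -0.5]
gripper_width: -0.002
grasp_force: 1.0
```

apply_moves:
  targets:
    - {"translation": [-0.02,0,0],"twist": -0.1,"hand": 0}
    - {"translation": [-0.02,0,0],"twist": -0.1,"hand": 0}

```text
time: 26.95
tool_pos: [0.5865, -0.0193, 0.1395]
tool_rot: [0.0, 0.073, 0.997, -0.0]
contact_force: [-2.0, -1.6, -0.5]
gripper_width: -0.001
grasp_force: 1.0
```

apply_moves:
  targets:
    - {"translation": [-0.02,0,0],"twist": -0.1,"hand": 0}
    - {"translation": [-0.01,0,0],"twist": -0.05,"hand": 0}

```text
time: 27.15
tool_pos: [0.5894, -0.0197, 0.1394]
tool_rot: [0.0, 0.066, 0.998, -0.0]
contact_force: [-2.6, -2.1, 0.5]
gripper_width: -0.003
grasp_force: 1.0
```

apply_moves:
  targets:
    - {"translation": [-0.01,0,0],"twist": -0.05,"hand": 0}
    - {"translation": [-0.01,0,0],"twist": -0.05,"hand": 0}

```text
time: 27.35
tool_pos: [0.5913, -0.02, 0.1394]
tool_rot: [0.0, 0.061, 0.998, -0.0]
contact_force: [-2.8, -2.1, -0.3]
gripper_width: 0.003
grasp_force: 1.1
```

apply_moves:
  targets:
    - {"translation": [-0.01,0,0],"twist": -0.05,"hand": 0}
    - {"translation": [-0.01,0,0],"twist": -0.05,"hand": 0}

```text
time: 27.55
tool_pos: [0.5932, -0.0202, 0.1394]
tool_rot: [0.0, 0.056, 0.998, -0.0]
contact_force: [-2.4, -2.0, 0.4]
gripper_width: 0.002
grasp_force: 1.1
```

apply_moves:
  targets:
    - {"translation": [-0.01,0,0],"twist": -0.05,"hand": 0}
    - {"translation": [-0.01,0,0],"twist": -0.05,"hand": 0}

```text
time: 27.75
tool_pos: [0.5952, -0.0204, 0.1393]
tool_rot: [0.0, 0.051, 0.999, -0.0]
contact_force: [-2.5, -0.5, 0.3]
gripper_width: 0.004
grasp_force: 1.1
```

apply_moves:
  targets:
    - {"translation": [-0.01,0,0],"twist": -0.05,"hand": 0}
    - {"translation": [-0.01,0,0],"twist": -0.05,"hand": 0}

```text
time: 27.95
tool_pos: [0.5972, -0.0206, 0.1393]
tool_rot: [0.0, 0.046, 0.999, -0.0]
contact_force: [-2.8, -0.8, -0.1]
gripper_width: -0.0
grasp_force: 1.1
```

apply_moves:
  targets:
    - {"translation": [-0.01,0,0],"twist": -0.05,"hand": 0}
    - {"translation": [-0.01,0,0],"twist": -0.05,"hand": 0}

```text
time: 28.15
tool_pos: [0.5988, -0.0208, 0.1393]
tool_rot: [-0.001, 0.041, 0.999, -0.0]
contact_force: [-5.7, -1.0, 3.3]
gripper_width: -0.0
grasp_force: 2.8
```

apply_moves:
  targets:
    - {"translation": [-0.01,0,0],"twist": -0.05,"hand": 0}
    - {"translation": [-0.01,0,0],"twist": -0.05,"hand": 0}

```text
time: 28.35
tool_pos: [0.6004, -0.0211, 0.1393]
tool_rot: [-0.001, 0.036, 0.999, -0.0]
contact_force: [-6.3, -1.4, 3.1]
gripper_width: -0.007
grasp_force: 3.1
```

apply_moves:
  targets:
    - {"translation": [-0.01,0,0],"twist": -0.05,"hand": 0}
    - {"translation": [-0.01,0,0],"twist": -0.05,"hand": 0}

```text
time: 28.55
tool_pos: [0.6022, -0.0213, 0.1393]
tool_rot: [-0.001, 0.031, 1.0, -0.0]
contact_force: [-7.1, -2.2, 2.7]
gripper_width: -0.002
grasp_force: 3.4
```

apply_moves:
  targets:
    - {"translation": [-0.01,0,0],"twist": -0.05,"hand": 0}
    - {"translation": [-0.01,0,0],"twist": -0.05,"hand": 0}

```text
time: 28.75
tool_pos: [0.6041, -0.0216, 0.1393]
tool_rot: [-0.002, 0.026, 1.0, -0.0]
contact_force: [-7.4, -2.3, 2.9]
gripper_width: -0.001
grasp_force: 3.7
```

apply_moves:
  targets:
    - {"translation": [-0.01,0,0],"twist": -0.05,"hand": 0}
    - {"translation": [0,0,0],"twist": 0,"hand": 0}

```text
time: 28.95
tool_pos: [0.6052, -0.0217, 0.1393]
tool_rot: [-0.001, 0.024, 1.0, -0.0]
contact_force: [-7.7, -3.3, 3.3]
gripper_width: 0.0
grasp_force: 3.3
```

apply_moves:
  targets:
    - {"translation": [-0.01,0,0],"twist": -0.05,"hand": 0}
    - {"translation": [0,0,0],"twist": 0,"hand": 0}

```text
time: 29.15
tool_pos: [0.6061, -0.0218, 0.1393]
tool_rot: [-0.002, 0.021, 1.0, -0.001]
contact_force: [-6.9, -3.5, 2.9]
gripper_width: -0.001
grasp_force: 3.5
```

apply_moves:
  targets:
    - {"translation": [-0.01,0,0],"twist": 0,"hand": 0}
    - {"translation": [0,0,0],"twist": 0,"hand": 0}

```text
time: 29.35
tool_pos: [0.6079, -0.0215, 0.1392]
tool_rot: [-0.0, 0.021, 1.0, -0.0]
contact_force: [-4.2, -2.5, 0.7]
gripper_width: 0.003
grasp_force: 1.7
```

apply_moves:
  targets:
    - {"translation": [-0.01,0,0],"twist": 0,"hand": 0}
    - {"translation": [0,0,0],"twist": 0,"hand": 0}

```text
time: 29.55
tool_pos: [0.6083, -0.0216, 0.1392]
tool_rot: [-0.001, 0.021, 1.0, -0.0]
contact_force: [-6.2, -1.6, 3.4]
gripper_width: 0.004
grasp_force: 3.3
```

apply_moves:
  targets:
    - {"translation": [-0.01,0,0],"twist": 0,"hand": 0}
    - {"translation": [0,0,0],"twist": 0,"hand": 0}

```text
time: 29.75
tool_pos: [0.6087, -0.0216, 0.1392]
tool_rot: [-0.002, 0.021, 1.0, -0.0]
contact_force: [-8.5, -2.5, 4.4]
gripper_width: 0.002
grasp_force: 4.5
```

apply_moves:
  targets:
    - {"translation": [-0.008,0,0],"twist": 0,"hand": 0}
    - {"translation": [0,0,0],"twist": 0,"hand": 0}

```text
time: 29.95
tool_pos: [0.6089, -0.0216, 0.1392]
tool_rot: [-0.003, 0.021, 1.0, -0.0]
contact_force: [-12.2, -2.5, 6.4]
gripper_width: 0.001
grasp_force: 5.9
```

apply_moves:
  targets:
    - {"translation": [-0.007,0,0],"twist": 0,"hand": 0}
    - {"translation": [0,0,0],"twist": 0,"hand": 0}
    - {"translation": [0,0,0],"twist": 0,"hand": 0}

```text
time: 30.25
tool_pos: [0.6092, -0.0216, 0.1392]
tool_rot: [-0.004, 0.021, 1.0, -0.0]
contact_force: [-14.3, -2.9, 6.9]
gripper_width: -0.006
grasp_force: 6.8
```

apply_moves:
  targets:
    - {"translation": [0.02,0,0],"twist": 0,"hand": 0}
    - {"translation": [0.02,0,0],"twist": 0,"hand": 0}
    - {"translation": [0.02,0,0],"twist": 0,"hand": 0}
    - {"translation": [0.02,0,0],"twist": 0,"hand": 0}
    - {"translation": [0,0,0],"twist": 0,"hand": 0}

```text
time: 30.75
tool_pos: [0.6038, -0.0209, 0.1395]
tool_rot: [0.0, 0.021, 1.0, 0.0]
contact_force: [-0.5, -1.0, -0.9]
gripper_width: -0.003
grasp_force: 0.0
```

apply_moves:
  targets:
    - {"translation": [0.1,0,0],"twist": 0,"hand": 0}
    - {"translation": [0.3,0,0],"twist": 0,"hand": 0}
    - {"translation": [0.4,0,0],"twist": 0,"hand": 0}
    - {"translation": [0.4,0,0],"twist": 0,"hand": 0}
    - {"translation": [0.4,0,-0.2],"twist": 0,"hand": 0}
    - {"translation": [0,0,0],"twist": 0,"hand": 0}
    - {"translation": [0,0,0],"twist": 0,"hand": 0}

```text
time: 31.45
tool_pos: [0.4436, -0.0143, 0.1602]
tool_rot: [0.002, 0.021, 1.0, -0.0]
contact_force: [-0.0, -0.8, -0.1]
gripper_width: 0.0
grasp_force: 0.0
```

```bash
python3 - <<'E'
from h import *
st()
for n in("top","side"):
    a=shot(n,n+"9"); ref=cv2.cvtColor(cv2.imread(f"pics/{n}1.png"),cv2.COLOR_BGR2RGB)
    for q in("door_push","shelf_top","mouse","bear","rabbit"):print(n,q,[(round(r["score"],2),np.round(r["point"],3).tolist()) for r in recognise(n,q)[:4]])
    r=regions_of(n,"door_push")
    for x in r[:2]:
        v,u=np.nonzero(x["pixels"]); print(round(x["score"],2),u.min(),u.max(),v.min(),v.max())
E
```

```text
31.45 [ 0.4436 -0.0143  0.1602] [ 1.700e-03  2.150e-02  9.998e-01 -2.000e-04] F [-0.  -0.8 -0.1] w 0.0 g 0.0
top door_push [(0.68, [0.625, 0.06, 0.105]), (0.33, [0.696, 0.063, 0.044])]
top shelf_top [(0.72, [0.458, 0.457, 0.026]), (0.71, [0.695, 0.061, 0.028]), (0.37, [0.566, 0.45, 0.072])]
top mouse [(0.96, [0.308, -0.219, 0.052]), (0.95, [0.48, -0.122, 0.048]), (0.79, [0.697, 0.061, 0.045]), (0.38, [0.326, 0.426, 0.015])]
top bear [(0.86, [0.592, -0.267, 0.056]), (0.24, [0.319, -0.417, 0.023])]
top rabbit [(0.59, [0.485, -0.332, 0.042])]
0.95 217 328 183 204
0.33 242 306 161 183
side door_push [(0.81, [0.627, 0.076, 0.1])]
side shelf_top [(0.91, [0.676, 0.102, 0.026])]
side mouse [(0.77, [0.49, -0.109, 0.033]), (0.64, [0.31, -0.215, 0.043]), (0.59, [0.695, 0.07, 0.081]), (0.19, [0.565, 0.472, 0.08])]
side bear [(0.86, [0.598, -0.253, 0.038])]
side rabbit [(0.59, [0.489, -0.326, 0.027]), (0.56, [0.662, 0.434, 0.073])]
0.75 276 295 236 319
```

The door stays shut untouched, its region a flat strip across the case front, and the shelf and mouse are in place. I hand in.

```bash
python3 -c "
from plant import *
print(job_done())"
```

```text
the job is handed in; nothing more can be done
None
```

The white mouse stands upright on the shelf, the shelf is fully home, and the door stayed shut by its latch in the last pictures after the arm backed off; I handed the job in, and no verdict came back.

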